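# Make up two titration kits

### The job

Make up the two kits for the titration benches. In the three-bay wooden tray stand the tall slim bottle in the middle bay, with the porcelain crucible and the small amber dropper bottle in the bays on either side of it (either way round); in the two-bay tray stand the squat jar and the open beaker, one to a bay. Everything stands upright on the floor of its bay; knock none of these over, and leave the large amber reagent bottle where it stands.

Things in the scene. Friction and masses are not known exactly. Their poses are not given: they have to be found in the camera images.
- tray3: Wooden kit tray with a brown floor, paler lips and a row of three equal square bays, fixed to the table. Outside 238 mm along its y axis, 82 mm along its x axis; floor 3 mm thick, lips and dividers 4 mm thick, their tops 9 mm above the table (6 mm above the floor). Bays 74 mm square inside, centres at x = 0, y = -78, 0 and +78 mm. Origin: centre of the underside, on the table; z up. Either end may be called the first: the tray looks the same turned half round.
- tray2: Wooden kit tray with a brown floor, paler lips and a row of two equal square bays, fixed to the table. Outside 160 mm along its y axis, 82 mm along its x axis; floor 3 mm thick, lips and dividers 4 mm thick, their tops 9 mm above the table (6 mm above the floor). Bays 74 mm square inside, centres at x = 0, y = -39 and +39 mm. Origin: centre of the underside, on the table; z up. Either end may be called the first: the tray looks the same turned half round.
- tall_bottle_c (a point): Tall slim white plastic bottle with a red screw cap: 90 mm high, body 38 mm in diameter up to 62 mm above its base, shoulder narrowing to the 27 mm cap (top 16 mm). Loose, upright, about 90 g. Point on its upright axis, half-way up; z axis up.
- squat_jar_c (a point): Squat white plastic jar with a broad black lid: 56 mm high, body 52 mm in diameter up to 38 mm, lid 54 mm in diameter above that. Loose, upright, about 120 g. Point on its upright axis, half-way up; z axis up.
- dropper_c (a point): Small amber dropper bottle with a black collar and a rubber teat: 78 mm high over all, glass body 28 mm in diameter up to 44 mm above its base, collar 19 mm, teat 12 mm. Loose, upright, about 45 g. Point on its upright axis, half-way up; z axis up.
- crucible_c (a point): White porcelain crucible with its lid on (one piece): 50 mm high over all, body widening from 33 mm in diameter at the base to 37 mm at 38 mm up, lid rim 41 mm in diameter from 38 to 42 mm up, a 10 mm knob on top. Loose, upright, about 70 g. Point on its upright axis, half-way up; z axis up.
- beaker_c (a point): Open straight-sided white plastic beaker without a lid: 60 mm high, 46 mm in diameter outside, wall 2.5 mm. Loose, upright, about 50 g. Point on its upright axis, half-way up; z axis up.
- reagent_c (a point): Bystander among the stock: large amber reagent bottle with a paper band and a black cap, 105 mm high, 62 mm in diameter. Loose, 350 g; not part of either kit. Point on its upright axis, half-way up; z axis up.
Not all that is in view belongs to the job. What is shaped like the part that bears squat_jar_c but turquoise is not meant.

How it is judged:
At the end, for the whole second after the job is handed in: Tall bottle in the middle bay, crucible and dropper in the outer bays of the three-bay tray; jar and beaker one to a bay of the two-bay tray. Each within 30 mm of its bay's centre along both tray axes, within 4 mm of its height on the bay floor, upright within 0.1 rad, at rest (x of tall_bottle_c in the frame of tray3 between -0.03 and 0.03 m and y of tall_bottle_c in the frame of tray3 between -0.03 and 0.03 m and (((x of crucible_c in the frame of tray3 between -0.03 and 0.03 m and y of crucible_c in the frame of tray3 between 0.048 and 0.108 m) and (x of dropper_c in the frame of tray3 between -0.03 and 0.03 m and y of dropper_c in the frame of tray3 between -0.108 and -0.048 m)) or ((x of crucible_c in the frame of tray3 between -0.03 and 0.03 m and y of crucible_c in the frame of tray3 between -0.108 and -0.048 m) and (x of dropper_c in the frame of tray3 between -0.03 and 0.03 m and y of dropper_c in the frame of tray3 between 0.048 and 0.108 m))) and (((x of squat_jar_c in the frame of tray2 between -0.03 and 0.03 m and y of squat_jar_c in the frame of tray2 between 0.009 and 0.069 m) and (x of beaker_c in the frame of tray2 between -0.03 and 0.03 m and y of beaker_c in the frame of tray2 between -0.069 and -0.009 m)) or ((x of squat_jar_c in the frame of tray2 between -0.03 and 0.03 m and y of squat_jar_c in the frame of tray2 between -0.069 and -0.009 m) and (x of beaker_c in the frame of tray2 between -0.03 and 0.03 m and y of beaker_c in the frame of tray2 between 0.009 and 0.069 m))) and z of tall_bottle_c in the frame of tray3 between 0.044 and 0.052 m and angle between each of tall_bottle_c, crucible_c, dropper_c, squat_jar_c, beaker_c's own z axis and vertical below 0.1 rad and linear speed of each of tall_bottle, crucible, dropper, squat_jar, beaker below 0.02 m/s and angular speed of each of tall_bottle, crucible, dropper, squat_jar, beaker below 0.3 rad/s and z of crucible_c in the frame of tray3 between 0.024 and 0.032 m and z of dropper_c in the frame of tray3 between 0.038 and 0.046 m and z of squat_jar_c in the frame of tray2 between 0.027 and 0.035 m and z of beaker_c in the frame of tray2 between 0.029 and 0.037 m); the robot touches nothing.
It fails at once if the reagent bottle is shifted by more than 25 mm (distance of reagent_c from where it was at the start of the episode above 0.025 m).
It fails at once if one of the kit things is knocked over (tilted more than 0.8 rad) (angle between any of tall_bottle_c, squat_jar_c, dropper_c, crucible_c, beaker_c's own z axis and vertical above 0.8 rad).
It also fails if it takes over 128 s, if anything falls off the work surface, if the arm or the gripper's body presses on something with over 40 N, if the wrist force passes 120 N, or if a joint passes its speed limit or range.

### The arm

A 6-joint arm with a two-finger parallel gripper is mounted at the origin on the work surface. World frame = base frame: x ahead of the robot, y to its left, z up, the work surface at z = 0. Lengths are in m, angles in rad, forces in N, time in s.
With the tool pointing down it reaches from about 0.3 to 0.875 m from the base axis. Payload 6.4 kg.
Tool frame: the origin (TCP) lies at the very end of the fingers, on their centre line; the grasp point (between the pads) lies 19 mm behind it; z points along the fingers, y is the line along which they close (so a half turn about z gives the same grasp; the last joint's range is limited). The gripper opens to 85 mm and grips with 20 to 120 N. Pads are 22 mm wide; open, the fingers measure 114 mm over their backs; the gripper's body (76 mm by 85 mm) begins 54 mm behind the grasp point. The pads swing forward as they close: fully open they stand 13 mm farther back than shut.
Start: joints at [0.911, 0.181, 1.607, -0, 1.354, -0.206], TCP at [0.252, 0.517, 0.231] pointing down, gripper open.
Joint ranges: [-2.99, 2.99], [-0.89, 2.07], [0.3, 2.58], [-1.14, 4.28], [0, 2.63], [-3.12, 3.12]. Speed limits (rad/s): [2.57, 2.57, 3.01, 3.14, 3.14, 3.14].

### API

Orientations are given as a unit quaternion [w, x, y, z].
In Python, from plant import read_state, snapshot, get_calibration, close_job gives the robot as it stands.
- The arm moves only by the tool apply_moves, never from a script. Its argument "motion" is a list of rows, each a list of 7 numbers: the turn, a rotation vector about the tool's x, y, z in degrees, then the shift along the tool's x, y, z in mm, then the closure, from -1 (fully open) to 1 (shut), so that 0 is half open. In form: [[rx, ry, rz, dx, dy, dz, grip], ...]. A call has 1 to 20 rows; each row is the pose to reach, as a shift and turn from the pose commanded when the call began, along the tool's axes at that moment; what a row does not reach only later rows make up. A row lasts 1/8 s, in which the tool goes at most 62.5 mm and 10.7 degrees, less where a joint would pass 70% of its speed; a pose out of reach is approached as far as the arm can. A call with a gripper value outside its range is refused whole. The fingers move at their own pace and stop on an object; "newtons" is the grip in N (left out, the last holds). Time passes only in rows, so rows that repeat a pose let the fingers close. It gives the time, the measured TCP pose, the force, the opening and the grip force at its end, in the units of the state.
- read_state(): the state, without advancing time (a new reading comes with each control period).
- snapshot(name): name is "scene" or "top"; returns (picture, depth): 384x512x3 uint8, red, green, blue; 384x512 float32, m along the optical axis (not along the pixel's ray), 0 where there is no reading.
- get_calibration(name): a dict with "fx", "fy", "cx", "cy" (pixels), "view" (4x4, takes a point from world to camera coordinates). Camera axes: x right, y down, z forward; pixel columns grow to the right and rows downward; lengths in m; the calibration is good to about 2 mm. A picture is of the moment at which its call begins. get_calibration takes no time and is no camera call.
- close_job(): hands the job in; it is judged then, once.
The state is a dict: "clock": time; "joint_pos": joint angles; "qd": joint speeds; "joint_efforts": joint torques, N m; "eef_pos": TCP position; "tool_rot": TCP orientation; "ft_force": force on the tool from outside, world axes, zero at the start; "ft_torque": the same for the moment, N m; "finger_gap": finger opening in m; "gripper_force": force on a finger pad.
Only numpy, scipy, OpenCV 4.12 (cv2) and the standard library are available. Lean on these libraries where they do the work, as an engineer would, in place of code of your own. Each camera call takes 0.05 s, during which the arm holds its last target. There are 200 camera calls.

## Working session

There is one attempt and no reset: what is moved stays moved. The work goes in short steps, Python scripts to look and compute and a tool call to move; the robot and the scene stay as the last step left them, time stands still between calls to the robot, and variables do not carry over. Pictures are saved under pics/ and viewed, at most 14 in all, crops included, and the job is handed in when it is done.

Besides the shell and the picture viewer there is one more tool, called after "Emit:" by a JSON object that holds its "name" and its "arguments", one argument or row to a line. apply_moves: Moves the arm, as the interface text tells. Its arguments: {"type":"object","properties":{"motion":{"type":"array","items":{"type":"array","items":{"type":"number"}}},"newtons":{"type":"number"}},"required":["motion"]}

```bash
mkdir -p pics
python3 - <<'E'
from plant import *
import cv2,numpy as np
for n in("scene","top"):
    p,d=snapshot(n); cv2.imwrite(f"pics/{n}0.png",p[...,::-1]); np.savez(f"{n}0.npz",p=p,d=d)
    c=get_calibration(n); print(n,{k:np.round(v,3).tolist() for k,v in c.items()},(d>0).mean())
print(read_state())
E
```

```text
scene {'fx': 374.869, 'fy': 374.869, 'cx': 255.136, 'cy': 189.565, 'view': [[0.396, 0.918, 0.002, -0.252], [0.73, -0.313, -0.607, -0.365], [-0.557, 0.242, -0.794, 1.358], [0.0, 0.0, 0.0, 1.0]]} 0.9956766764322916
top {'fx': 479.228, 'fy': 479.228, 'cx': 260.201, 'cy': 187.783, 'view': [[0.026, -1.0, 0.016, -0.017], [-0.989, -0.029, -0.145, 0.591], [0.145, -0.012, -0.989, 1.412], [0.0, 0.0, 0.0, 1.0]]} 0.99603271484375
{'clock': 0.1, 'joint_pos': array([ 9.10690132e-01,  1.81458309e-01,  1.60788225e+00,  1.15137337e-05,
        1.35381686e+00, -2.06335035e-01]), 'qd': array([ 6.59631475e-05, -3.45308230e-03, -5.22314767e-03, -7.37881440e-04,
        4.60230105e-04,  1.76755229e-03]), 'joint_efforts': array([ 6.88600139e-04, -4.45874834e+01, -3.52237952e+01, -1.77904612e-04,
        4.15454357e-03, -5.52793063e-05]), 'eef_pos': array([0.25174984, 0.51641752, 0.23049144]), 'tool_rot': array([-3.33543248e-04,  2.24945160e-01,  9.74371112e-01, -7.07746270e-04]), 'ft_force': array([-0.04757853, -0.4315976 , -0.80283379]), 'ft_torque': array([ 0.04740583, -0.01081061, -0.01285203]), 'gripper_force': 0.0, 'finger_gap': 0.08529103865752019}
```

View pics/scene0.png

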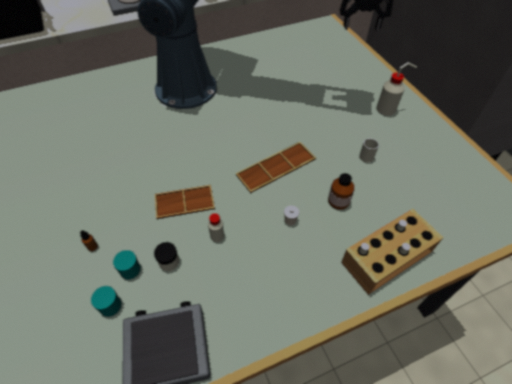

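View pics/top0.png

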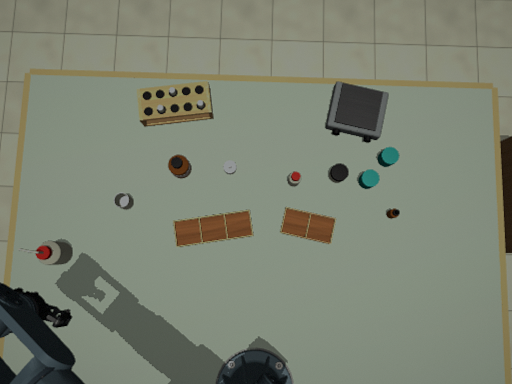

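The top view shows: beaker (124,201), reagent bottle (179,166), crucible (230,167), tall bottle (295,178), jar (339,172), dropper (393,213), and the trays at (213,228) and (308,226). The teal jars at (370,179) and (389,157) are decoys.

```bash
cat > h.py <<'E'
from plant import *
import cv2,numpy as np
def cloud(n,d):
    c=get_calibration(n); V=np.array(c["view"]); v,u=np.mgrid[:384,:512]
    P=np.stack([(u-c["cx"])/c["fx"]*d,(v-c["cy"])/c["fy"]*d,d],-1)
    return (P-V[:3,3])@V[:3,:3]
def ray(n,uv,z):
    c=get_calibration(n); V=np.array(c["view"]); R=V[:3,:3]; o=-R.T@V[:3,3]
    r=R.T@np.array([(uv[0]-c["cx"])/c["fx"],(uv[1]-c["cy"])/c["fy"],1]); return (o+r*(z-o[2])/r[2])
def pix(n,X):
    c=get_calibration(n); V=np.array(c["view"]); q=V[:3,:3]@X+V[:3,3]; return np.array([c["fx"]*q[0]/q[2]+c["cx"],c["fy"]*q[1]/q[2]+c["cy"]])
OBJ=dict(beaker=(124,201,.06),reagent=(179,166,.105),crucible=(230,167,.05),tall=(295,178,.09),jar=(339,172,.056),dropper=(393,213,.078),teal1=(370,179,.056),teal2=(389,157,.056))
E
python3 - <<'E'
from h import *
for n in("top","scene"):
    f=np.load(n+"0.npz"); p,d=f["p"],f["d"]; W=cloud(n,d)
    print(n,"table z",np.median(W[(abs(W[...,2])<.02)][:,2]))
    m=((W[...,2]>.018)&(W[...,2]<.2)).astype(np.uint8)
    k,L,st,ce=cv2.connectedComponentsWithStats(m)
    for i in range(1,k):
        if 8<st[i,4]<1500:
            q=W[L==i]; zt=np.percentile(q[:,2],97); t=q[q[:,2]>zt-.008]
            print(ce[i].round(),st[i,4],"ztop %.3f"%zt,"top mean",t.mean(0).round(4),"ext",q.min(0).round(3)[:2],q.max(0).round(3)[:2])
    hsv=cv2.cvtColor(p,cv2.COLOR_RGB2HSV)
    b=((hsv[...,0]<16)&(hsv[...,1]>130)&(W[...,2]<.03)&(W[...,2]>-.02)).astype(np.uint8)
    b=cv2.morphologyEx(b,cv2.MORPH_CLOSE,np.ones((5,5)))
    for c in cv2.findContours(b,0,2)[0]:
        if 300<cv2.contourArea(c)<4000:
            X=np.array([ray(n,u,.003)[:2] for u in c[:,0]],np.float32)
            print("tray?",c[:,0].mean(0).round(),cv2.minAreaRect(X*1000))
E
```

```text
top table z 0.0006117971926386872
[389. 156.] 290 ztop 0.062 top mean [ 0.7    -0.3932  0.058 ] ext [ 0.675 -0.42 ] [ 0.727 -0.367]
[179. 166.] 400 ztop 0.109 top mean [0.6512 0.2472 0.1057] ext [0.62  0.217] [0.679 0.279]
[230. 166.] 138 ztop 0.049 top mean [0.6537 0.0944 0.0447] ext [0.637 0.075] [0.675 0.113]
[339. 172.] 284 ztop 0.062 top mean [ 0.647  -0.2394  0.0571] ext [ 0.62  -0.266] [ 0.673 -0.213]
[369. 178.] 285 ztop 0.061 top mean [ 0.6292 -0.3331  0.057 ] ext [ 0.603 -0.36 ] [ 0.657 -0.306]
[294. 178.] 147 ztop 0.095 top mean [ 0.623  -0.1037  0.0914] ext [ 0.605 -0.122] [ 0.642 -0.085]
[123. 200.] 157 ztop 0.063 top mean [0.5415 0.4123 0.0593] ext [0.519 0.389] [0.564 0.434]
[394. 213.] 90 ztop 0.078 top mean [ 0.5277 -0.4075  0.0756] ext [ 0.513 -0.419] [ 0.541 -0.394]
[ 52. 252.] 723 ztop 0.173 top mean [0.3835 0.6194 0.1732] ext [0.346 0.562] [0.414 0.655]
[251. 372.] 820 ztop 0.180 top mean [0.0646 0.0185 0.1836] ext [ 0.032 -0.1  ] [0.097 0.099]
[279. 364.] 14 ztop 0.025 top mean [ 0.0727 -0.0701  0.0203] ext [ 0.063 -0.075] [ 0.08  -0.061]
tray? [214. 227.] ((467
[... 743 characters left out ...]
mean [ 0.6251 -0.103   0.0906] ext [ 0.61  -0.121] [ 0.644 -0.085]
[ 88. 239.] 194 ztop 0.077 top mean [ 0.5291 -0.4068  0.0749] ext [ 0.519 -0.421] [ 0.542 -0.394]
[166. 255.] 506 ztop 0.059 top mean [ 0.6479 -0.2388  0.0565] ext [ 0.62  -0.265] [ 0.674 -0.212]
[126. 263.] 543 ztop 0.059 top mean [ 0.6317 -0.3321  0.0565] ext [ 0.604 -0.359] [ 0.657 -0.305]
[105. 300.] 632 ztop 0.059 top mean [ 0.7032 -0.3931  0.0563] ext [ 0.674 -0.42 ] [ 0.729 -0.367]
tray? [187. 202.] ((481.8215026855469, -150.87747192382812), (151.66893005371094, 77.66031646728516), 79.01319122314453)
tray? [276. 165.] ((463.28424072265625, 142.62818908691406), (70.84610748291016, 230.67971801757812), 9.956482887268066)
```

Emit:
{"name": "apply_moves", "arguments": {
  "motion": [
    [0, 0, 10, -50, 5, 15, -1],
    [0, 0, 20, -100, 11, 30, -1],
    [0, 0, 30, -150, 16, 45, -1],
    [0, 0, 40, -200, 22, 60, -1],
    [0, 0, 50, -250, 27, 75, -1],
    [0, 0, 60, -300, 33, 90, -1],
    [0, 0, 64, -306, 33.5, 100, -1],
    [0, 0, 64, -306, 33.5, 100, -1],
    [0, 0, 64, -306, 33.5, 100, -1]
  ],
  "newtons": 40
}}

```text
clock: 1.23
eef_pos: [0.5411, 0.4132, 0.1314]
tool_rot: [-0.0, 0.706, 0.708, -0.0]
ft_force: [-0.4, 0.1, 0.7]
finger_gap: 0.0852
gripper_force: 0.0
```

Emit:
{"name": "apply_moves", "arguments": {
  "motion": [
    [0, 0, 0, 0, 1, 40, -1],
    [0, 0, 0, 0, 1, 80, -1],
    [0, 0, 0, 0, 1, 110, -1],
    [0, 0, 0, 0, 1, 110, -1],
    [0, 0, 0, 0, 1, 110, 1],
    [0, 0, 0, 0, 1, 110, 1],
    [0, 0, 0, 0, 1, 110, 1],
    [0, 0, 0, 0, 1, 110, 1],
    [0, 0, 0, 0, 1, 110, 1],
    [0, 0, 0, 0, 1, 110, 1],
    [0, 0, 0, 0, 1, 95, 1],
    [0, 0, 0, 0, 1, 60, 1],
    [0, 0, 0, 0, 1, 20, 1],
    [0, 0, 0, 0, 1, 20, 1]
  ],
  "newtons": 40
}}

```text
clock: 2.98
eef_pos: [0.5457, 0.4143, 0.1172]
tool_rot: [0.001, 0.707, 0.707, 0.004]
ft_force: [1.1, 0.4, 0.9]
finger_gap: 0.0442
gripper_force: 40.9
```

Emit:
{"name": "apply_moves", "arguments": {
  "motion": [
    [0, 0, 0, -25, -3, 0, 1],
    [0, 0, 0, -70, -7, 0, 1],
    [0, 0, 0, -120, -12, 0, 1],
    [0, 0, 0, -170, -17, 0, 1],
    [0, 0, 0, -220, -22, 0, 1],
    [0, 0, 0, -270, -27, 0, 1],
    [0, 0, 0, -320, -32, 0, 1],
    [0, 0, 0, -370, -37, 0, 1],
    [0, 0, 0, -420, -42, 0, 1],
    [0, 0, 0, -465, -46, 0, 1],
    [0, 0, 0, -500, -49, 0, 1],
    [0, 0, 0, -520, -51, 0, 1],
    [0, 0, 0, -526, -52, 0, 1],
    [0, 0, 0, -526, -52, 0, 1],
    [0, 0, 0, -526, -52, 0, 1]
  ]
}}

```text
clock: 4.85
eef_pos: [0.4907, -0.1123, 0.1112]
tool_rot: [-0.0, 0.707, 0.707, 0.0]
ft_force: [-0.0, -0.1, -1.0]
finger_gap: 0.0444
gripper_force: 40.9
```

Run:
```python
from h import *
for n in("scene","top"):
    p,d=snapshot(n); np.savez(f"{n}1.npz",p=p,d=d)
    u=pix(n,np.array([.49,-.113,.06])).astype(int); x=max(u[0]-80,0);y=max(u[1]-70,0)
    cv2.imwrite(f"pics/{n}1.png",cv2.resize(p[y:y+120,x:x+160,::-1],None,fx=2.4,fy=2.4))
a=cv2.imread("pics/scene1.png");b=cv2.imread("pics/top1.png");cv2.imwrite("pics/s1.png",np.hstack([a,b]))
print(read_state()["eef_pos"])
```

```text
[ 0.49077121 -0.11230639  0.11121725]
```

View pics/s1.png

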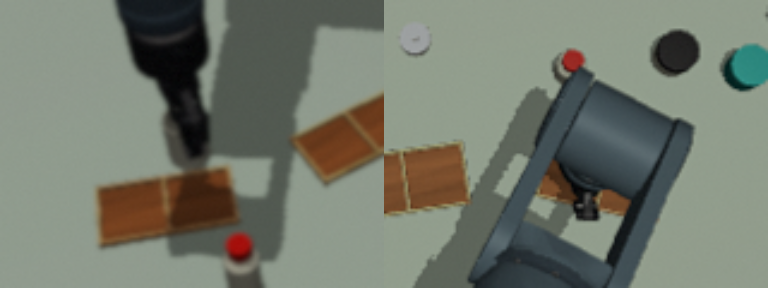

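The crop shows the beaker upright in the fingers above the right-hand part of tray2. Lowering and releasing it, then moving to the jar.

Emit:
{"name": "apply_moves", "arguments": {
  "motion": [
    [0, 0, 0, 0, 0, 35, 1],
    [0, 0, 0, 0, 0, 65, 1],
    [0, 0, 0, 0, 0, 80, 1],
    [0, 0, 0, 0, 0, 86, 1],
    [0, 0, 0, 0, 0, 86, 1],
    [0, 0, 0, 0, 0, 86, 1],
    [0, 0, 0, 0, 0, 86, 0],
    [0, 0, 0, 0, 0, 86, -0.6],
    [0, 0, 0, 0, 0, 86, -0.6],
    [0, 0, 0, 0, 0, 86, -0.6],
    [0, 0, 0, 0, 0, 65, -1],
    [0, 0, 0, 0, 0, 30, -1],
    [0, 0, 0, 0, 0, -20, -1],
    [0, 0, 0, -40, 50, -20, -1],
    [0, 0, 0, -80, 100, -20, -1],
    [0, 0, 0, -126, 156, -20, -1],
    [0, 0, 0, -126, 156, -20, -1],
    [0, 0, 0, -126, 156, -20, -1]
  ]
}}

```text
clock: 7.2
eef_pos: [0.6465, -0.2394, 0.1303]
tool_rot: [-0.001, 0.707, 0.707, -0.0]
ft_force: [-0.8, -0.7, -0.3]
finger_gap: 0.0852
gripper_force: 0.0
```

Emit:
{"name": "apply_moves", "arguments": {
  "motion": [
    [0, 0, 0, 0, 0, 50, -1],
    [0, 0, 0, 0, 0, 95, -1],
    [0, 0, 0, 0, 0, 120, -1],
    [0, 0, 0, 0, 0, 120, -1],
    [0, 0, 0, 0, 0, 120, 1],
    [0, 0, 0, 0, 0, 120, 1],
    [0, 0, 0, 0, 0, 120, 1],
    [0, 0, 0, 0, 0, 120, 1],
    [0, 0, 0, 0, 0, 120, 1],
    [0, 0, 0, 0, 0, 110, 1],
    [0, 0, 0, 0, 0, 75, 1],
    [0, 0, 0, 0, 0, 30, 1],
    [0, 0, 0, 10, -30, 20, 1],
    [0, 0, 0, 22, -75, 20, 1],
    [0, 0, 0, 35, -120, 20, 1],
    [0, 0, 0, 45, -155, 20, 1],
    [0, 0, 0, 50, -171, 20, 1],
    [0, 0, 0, 50, -171, 20, 1],
    [0, 0, 0, 50, -171, 20, 1]
  ]
}}

```text
clock: 9.57
eef_pos: [0.4768, -0.1898, 0.112]
tool_rot: [0.001, 0.707, 0.707, 0.0]
ft_force: [0.6, -0.1, -0.3]
finger_gap: 0.053
gripper_force: 42.4
```

Emit:
{"name": "apply_moves", "arguments": {
  "motion": [
    [0, 0, 0, 0, 0, 35, 1],
    [0, 0, 0, 0, 0, 70, 1],
    [0, 0, 0, 0, 0, 89, 1],
    [0, 0, 0, 0, 0, 96, 1],
    [0, 0, 0, 0, 0, 96, 1],
    [0, 0, 0, 0, 0, 96, 1],
    [0, 0, 0, 0, 0, 96, 0],
    [0, 0, 0, 0, 0, 96, -0.8],
    [0, 0, 0, 0, 0, 96, -0.8],
    [0, 0, 0, 0, 0, 96, -0.8],
    [0, 0, 0, 0, 0, 65, -1],
    [0, 0, 0, 0, 0, 30, -1],
    [0, 0, 0, 0, 0, -20, -1],
    [0, 0, 0, 0, 0, -20, -1],
    [0, 0, 0, 30, 50, -20, -1],
    [0, 0, 0, 60, 100, -20, -1],
    [0, 0, 0, 86, 148, -20, -1],
    [0, 0, 0, 86, 148, -20, -1],
    [0, 0, 0, 86, 148, -20, -1]
  ]
}}

```text
clock: 11.95
eef_pos: [0.6228, -0.1029, 0.1298]
tool_rot: [-0.001, 0.707, 0.707, -0.001]
ft_force: [0.4, -0.1, -0.3]
finger_gap: 0.0855
gripper_force: 0.0
```

Emit:
{"name": "apply_moves", "arguments": {
  "motion": [
    [0, 0, 0, 0, 1, 50, -1],
    [0, 0, 0, 0, 1, 85, -1],
    [0, 0, 0, 0, 1, 103, -1],
    [0, 0, 0, 0, 1, 103, -1],
    [0, 0, 0, 0, 1, 103, 1],
    [0, 0, 0, 0, 1, 103, 1],
    [0, 0, 0, 0, 1, 103, 1],
    [0, 0, 0, 0, 1, 103, 1],
    [0, 0, 0, 0, 1, 103, 1],
    [0, 0, 0, 0, 1, 103, 1],
    [0, 0, 0, 0, 1, 90, 1],
    [0, 0, 0, 0, 1, 55, 1],
    [0, 0, 0, 20, -15, 40, 1],
    [0, 0, 0, 60, -40, 40, 1],
    [0, 0, 0, 105, -68, 40, 1],
    [0, 0, 0, 150, -97, 40, 1],
    [0, 0, 0, 195, -125, 40, 1],
    [0, 0, 0, 230, -148, 40, 1],
    [0, 0, 0, 245, -157, 40, 1],
    [0, 0, 0, 245, -157, 40, 1]
  ]
}}

```text
clock: 14.45
eef_pos: [0.4669, 0.1423, 0.0918]
tool_rot: [0.0, 0.706, 0.708, 0.0]
ft_force: [0.7, -0.2, -1.0]
finger_gap: 0.0366
gripper_force: 40.3
```

Emit:
{"name": "apply_moves", "arguments": {
  "motion": [
    [0, 0, 0, 0, 0, 0, 1],
    [0, 0, 0, 0, 0, 30, 1],
    [0, 0, 0, 0, 0, 52, 1],
    [0, 0, 0, 0, 0, 59, 1],
    [0, 0, 0, 0, 0, 59, 1],
    [0, 0, 0, 0, 0, 59, 1]
  ]
}}

```text
clock: 15.2
eef_pos: [0.468, 0.141, 0.0329]
tool_rot: [0.001, 0.707, 0.707, 0.0]
ft_force: [0.9, -1.9, 1.2]
finger_gap: 0.037
gripper_force: 40.5
```

Emit:
{"name": "apply_moves", "arguments": {
  "motion": [
    [0, 0, 0, 0, 0, 0, 0],
    [0, 0, 0, 0, 0, 0, -0.4],
    [0, 0, 0, 0, 0, 0, -0.4],
    [0, 0, 0, 0, 0, 0, -0.4],
    [0, 0, 0, 0, 0, -20, -0.6],
    [0, 0, 0, 0, 0, -60, -1],
    [0, 0, 0, 0, 0, -100, -1],
    [0, 0, 0, 0, 0, -110, -1],
    [0, 0, 0, -12, 50, -110, -1],
    [0, 0, 0, -24, 100, -100, -1],
    [0, 0, 0, -38, 150, -80, -1],
    [0, 0, 0, -48, 190, -70, -1],
    [0, 0, 0, -48, 190, -70, -1],
    [0, 0, 0, -48, 190, -70, -1]
  ]
}}

```text
clock: 16.95
eef_pos: [0.6554, 0.094, 0.101]
tool_rot: [-0.001, 0.707, 0.707, -0.001]
ft_force: [-0.8, 0.1, -0.0]
finger_gap: 0.0854
gripper_force: 0.0
```

Run:
```python
from h import *
p,d=snapshot("scene"); np.savez("scene2.npz",p=p,d=d)
cv2.imwrite("pics/s2.png",cv2.resize(p[100:320,60:420,::-1],None,fx=2,fy=2))
print(read_state()["eef_pos"])
```

```text
[0.65545862 0.09427649 0.10172816]
```

View pics/s2.png

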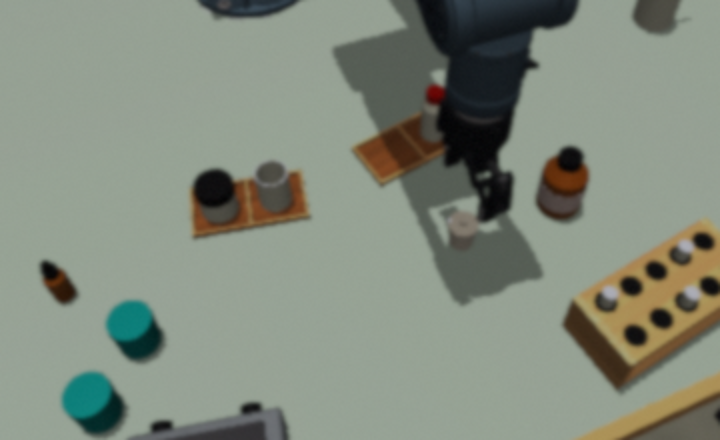

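The jar and beaker stand in tray2's two bays and the tall bottle is in the middle bay of tray3, all upright. Next is the crucible, at about (462,230) in the crop and below the gripper.

Emit:
{"name": "apply_moves", "arguments": {
  "motion": [
    [0, 0, 0, 0, 1, 45, -1],
    [0, 0, 0, 0, 1, 80, -1],
    [0, 0, 0, 0, 1, 91, -1],
    [0, 0, 0, 0, 1, 91, -1],
    [0, 0, 0, 0, 1, 91, 1],
    [0, 0, 0, 0, 1, 91, 1],
    [0, 0, 0, 0, 1, 91, 1],
    [0, 0, 0, 0, 1, 91, 1],
    [0, 0, 0, 0, 1, 91, 1],
    [0, 0, 0, 0, 1, 91, 1],
    [0, 0, 0, 0, 1, 80, 1],
    [0, 0, 0, 0, 1, 45, 1],
    [0, 0, 0, 15, -20, 10, 1],
    [0, 0, 0, 40, -60, 0, 1],
    [0, 0, 0, 65, -105, 0, 1],
    [0, 0, 0, 90, -150, 0, 1],
    [0, 0, 0, 115, -185, 0, 1],
    [0, 0, 0, 125, -203, 0, 1],
    [0, 0, 0, 125, -203, 0, 1],
    [0, 0, 0, 125, -203, 0, 1]
  ]
}}

```text
clock: 19.5
eef_pos: [0.4553, 0.2184, 0.1028]
tool_rot: [0.001, 0.707, 0.707, 0.001]
ft_force: [0.4, 0.3, -1.0]
finger_gap: 0.0384
gripper_force: 40.3
```

Emit:
{"name": "apply_moves", "arguments": {
  "motion": [
    [0, 0, 0, 0, 0, 30, 1],
    [0, 0, 0, 0, 0, 62, 1],
    [0, 0, 0, 0, 0, 80, 1],
    [0, 0, 0, 0, 0, 87, 1],
    [0, 0, 0, 0, 0, 87, 1],
    [0, 0, 0, 0, 0, 87, 1],
    [0, 0, 0, 0, 0, 87, 0],
    [0, 0, 0, 0, 0, 87, -0.4],
    [0, 0, 0, 0, 0, 87, -0.4],
    [0, 0, 0, 0, 0, 87, -0.4],
    [0, 0, 0, 0, 0, 65, -0.6],
    [0, 0, 0, 0, 0, 25, -1],
    [0, 0, 0, 0, 0, -25, -1],
    [0, 0, 0, 0, 0, -50, -1],
    [0, 0, 0, -50, 6, -50, -1]
  ]
}}

```text
clock: 21.38
eef_pos: [0.4615, 0.1706, 0.1553]
tool_rot: [0.002, 0.705, 0.709, 0.003]
ft_force: [0.9, -0.5, 0.3]
finger_gap: 0.0854
gripper_force: 0.0
```

Emit:
{"name": "apply_moves", "arguments": {
  "motion": [
    [0, 0, 0, -50, 6, 0, -1],
    [0, 0, 0, -100, 12, 0, -1],
    [0, 0, 0, -150, 18, 0, -1],
    [0, 0, 0, -200, 24, 0, -1],
    [0, 0, 0, -250, 30, 0, -1],
    [0, 0, 0, -300, 36, 0, -1],
    [0, 0, 0, -350, 42, 0, -1],
    [0, 0, 0, -400, 48, 0, -1],
    [0, 0, 0, -450, 56, 0, -1],
    [0, 0, 0, -500, 62, 5, -1],
    [0, 0, 0, -550, 68, 10, -1],
    [0, 0, 0, -576, 70, 15, -1],
    [0, 0, 0, -576, 70, 20, -1],
    [0, 0, 0, -576, 70, 20, -1]
  ]
}}

```text
clock: 23.12
eef_pos: [0.5293, -0.4059, 0.1312]
tool_rot: [-0.001, 0.707, 0.707, 0.0]
ft_force: [0.3, -0.1, -0.1]
finger_gap: 0.0853
gripper_force: 0.0
```

Run:
```python
from h import *
p,d=snapshot("scene"); q,e=snapshot("top")
cv2.imwrite("pics/s3.png",np.hstack([cv2.resize(p[110:290,60:360,::-1],(500,300)),cv2.resize(q[150:270,160:280,::-1],(300,300))]))
W=cloud("scene",d)
for nm,c in dict(cruc=(.4525,.2193),tall=(.466,.1425),jar=(.4754,-.1893),bk=(.4906,-.1127),drop=(.5285,-.407)).items():
    s=W[(np.hypot(W[...,0]-c[0],W[...,1]-c[1])<.045)&(W[...,2]>.02)&(W[...,2]<.11)]
    print(nm,s.min(0).round(3),s.max(0).round(3),((s.min(0)+s.max(0))/2-np.array([*c,0])).round(3)[:2])
print(read_state()["eef_pos"])
```

```text
cruc [0.432 0.2   0.02 ] [0.471 0.238 0.057] [-0.001 -0.   ]
tall [0.452 0.122 0.02 ] [0.488 0.16  0.096] [ 0.004 -0.001]
jar [ 0.451 -0.215  0.02 ] [ 0.505 -0.163  0.064] [0.003 0.   ]
bk [ 0.468 -0.135  0.02 ] [ 0.516 -0.091  0.067] [ 0.002 -0.   ]
drop [ 0.519 -0.421  0.021] [ 0.543 -0.394  0.08 ] [ 0.002 -0.   ]
[ 0.52989673 -0.40582395  0.13223265]
```

View pics/s3.png

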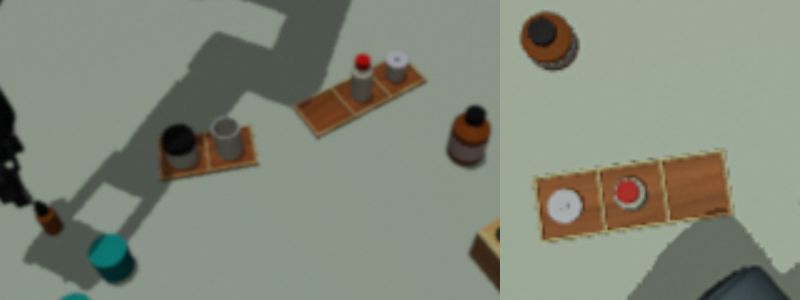

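The crucible and tall bottle stand centred in the left and middle bays of tray3 (top crop at (565,205) and (630,193)). The jar and beaker stand centred in tray2. The dropper is below the gripper.

Emit:
{"name": "apply_moves", "arguments": {
  "motion": [
    [0, 0, 0, -1, 0, 50, -1],
    [0, 0, 0, -1, 0, 95, -1],
    [0, 0, 0, -1, 0, 116, -1],
    [0, 0, 0, -1, 0, 116, -1],
    [0, 0, 0, -1, 0, 116, 1],
    [0, 0, 0, -1, 0, 116, 1],
    [0, 0, 0, -1, 0, 116, 1],
    [0, 0, 0, -1, 0, 116, 1],
    [0, 0, 0, -1, 0, 116, 1],
    [0, 0, 0, -1, 0, 116, 1],
    [0, 0, 0, -1, 0, 116, 1],
    [0, 0, 0, -1, 0, 105, 1],
    [0, 0, 0, -1, 0, 70, 1],
    [0, 0, 0, -1, 0, 30, 1],
    [0, 0, 0, -1, 0, -10, 1],
    [0, 0, 0, -1, 0, -10, 1]
  ],
  "newtons": 30
}}

```text
clock: 25.22
eef_pos: [0.5317, -0.4103, 0.1475]
tool_rot: [0.004, 0.707, 0.707, -0.0]
ft_force: [0.1, 1.0, -0.6]
finger_gap: 0.0269
gripper_force: 29.6
```

Emit:
{"name": "apply_moves", "arguments": {
  "motion": [
    [0, 0, 0, 25, -3, 0, 1],
    [0, 0, 0, 70, -7, 0, 1],
    [0, 0, 0, 115, -12, 0, 1],
    [0, 0, 0, 160, -17, 0, 1],
    [0, 0, 0, 205, -21, 0, 1],
    [0, 0, 0, 250, -26, 0, 1],
    [0, 0, 0, 295, -31, 0, 1],
    [0, 0, 0, 340, -35, 0, 1],
    [0, 0, 0, 385, -40, 0, 1],
    [0, 0, 0, 425, -44, 0, 1],
    [0, 0, 0, 455, -47, 0, 1],
    [0, 0, 0, 473, -49, 0, 1],
    [0, 0, 0, 473, -49, 0, 1],
    [0, 0, 0, 473, -49, 0, 1]
  ]
}}

```text
clock: 26.98
eef_pos: [0.4809, 0.064, 0.1421]
tool_rot: [0.0, 0.707, 0.707, -0.0]
ft_force: [-0.1, -0.8, -0.8]
finger_gap: 0.0269
gripper_force: 29.7
```

Emit:
{"name": "apply_moves", "arguments": {
  "motion": [
    [0, 0, 0, 0, 0, 35, 1],
    [0, 0, 0, 0, 0, 75, 1],
    [0, 0, 0, 0, 0, 105, 1],
    [0, 0, 0, 0, 0, 117, 1],
    [0, 0, 0, 0, 0, 122, 1],
    [0, 0, 0, 0, 0, 122, 1],
    [0, 0, 0, 0, 0, 122, 1],
    [0, 0, 0, 0, 0, 122, 0.2],
    [0, 0, 0, 0, 0, 122, -0.2],
    [0, 0, 0, 0, 0, 122, -0.3],
    [0, 0, 0, 0, 0, 122, -0.3],
    [0, 0, 0, 0, 0, 100, -0.4],
    [0, 0, 0, 0, 0, 55, -0.6],
    [0, 0, 0, 0, 0, 0, -1],
    [0, 0, 0, 0, 0, -40, -1],
    [0, 0, 0, -40, -40, -60, -1],
    [0, 0, 0, -80, -80, -60, -1],
    [0, 0, 0, -120, -100, -60, -1],
    [0, 0, 0, -120, -100, -60, -1]
  ]
}}

```text
clock: 29.35
eef_pos: [0.3799, -0.0572, 0.2025]
tool_rot: [0.001, 0.709, 0.705, -0.0]
ft_force: [1.4, 0.0, -0.7]
finger_gap: 0.0855
gripper_force: 0.0
```

Run:
```python
from h import *
p,d=snapshot("scene")
cv2.imwrite("pics/s4.png",cv2.resize(p[80:280,60:420,::-1],(720,400)))
W=cloud("scene",d)
for nm,c in dict(drop=(.4795,.0657),cruc=(.4525,.2193),tall=(.466,.1425),jar=(.4754,-.1893),bk=(.4906,-.1127),reag=(.652,.247)).items():
    s=W[(np.hypot(W[...,0]-c[0],W[...,1]-c[1])<.045)&(W[...,2]>.02)&(W[...,2]<.11)]
    print(nm,s.min(0).round(3),s.max(0).round(3),((s.min(0)+s.max(0))/2-np.array([*c,0])).round(3)[:2])
s=read_state();print(s["eef_pos"],s["ft_force"],s["clock"])
```

```text
drop [0.476 0.051 0.021] [0.497 0.077 0.084] [ 0.007 -0.001]
cruc [0.432 0.2   0.021] [0.473 0.239 0.056] [0. 0.]
tall [0.451 0.122 0.02 ] [0.488 0.159 0.098] [ 0.004 -0.002]
jar [ 0.451 -0.215  0.02 ] [ 0.505 -0.163  0.064] [0.003 0.   ]
bk [ 0.469 -0.135  0.02 ] [ 0.516 -0.09   0.068] [ 0.002 -0.   ]
reag [0.623 0.216 0.02 ] [0.684 0.279 0.109] [0.001 0.   ]
[ 0.38048133 -0.05617555  0.20249421] [-0.23136571  0.34120529 -0.03154981] 29.4
```

View pics/s4.png

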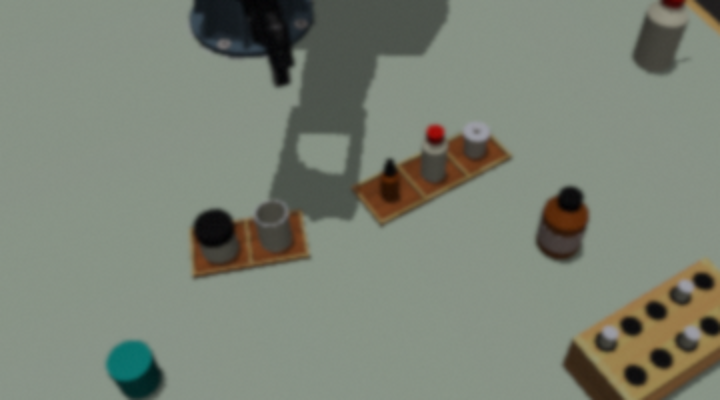

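The picture shows the dropper (390,182), tall bottle (434,155) and crucible (475,142) in tray3, and the jar and beaker in tray2. All stand upright, the reagent bottle has not moved, and the arm is clear.

```bash
python3 -c "
from plant import *
print(close_job())"
```

```text
the job is handed in; nothing more can be done
None
```

Both kits are made up and the job is handed in at about 29 s. The last picture shows all five pieces upright and within about 7 mm of their bay centres, with the reagent bottle unmoved. The judge gave no verdict.

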